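# Clamp a re-glued phone in a screw press

### The job

The phone's screen has just been re-glued: push the phone gently along the bed of the small press until it is fully home against the orange end stop, then screw the red knob down, clockwise seen from above and letting your hand go down with it, until the foot holds the phone with about 30 newtons (about a tenth of a turn past first touch). Never squeeze or shove the phone hard, leave everything else on the shelf where it is, and let go.

Things in the scene. Friction and masses are not known exactly. Their poses are not given: they have to be found in the camera images.
- press: Fixed aluminium screen press. Its bed is a plate 190 (x) x 120 (y) x 12 mm; origin: centre of the plate's underside, on the shelf; +x runs from the open front end (nearer the robot) to the orange end stop. Two rails, 6 mm high, inner faces at y = +-37.5 mm, from x = -82 to +88 mm, guide the phone.
- stop (a point): Foot of the inner face of the press's orange end stop, at press x = +88 mm, y = 0, on the bed (12 mm above the shelf). The stop is rubber, firm, 9 mm high and 60 mm wide.
- bridge_top (a point): Middle of the top of the dark steel bridge over the bed, at press x = +20 mm, y = 0, 58 mm above the shelf. The cross bar is 22 mm along x, 118 mm along y and 12 mm high; its posts, 16 x 12 mm, stand at y = +-53 mm. The knob's stem passes through it here.
- phone: Loose black phone, 148 (x) x 72 (y) x 9 mm, about 0.19 kg, flat on the bed between the rails, screen up; origin: centre of its underside; x axis parallel to the press's x. It starts 20 to 42 mm short of the end stop; fully home its origin is at press x = +14 mm and its front edge at x = -60 mm. It slides with 1 to 2 N. Push on its front edge.
- knob_grip (a point): Centre of the red knob, an upright round knob 38 mm in diameter and 20 mm tall (this point is on its axis, 10 mm below its top). It starts 102 mm above the shelf and comes down as the knob is turned; the space around it is free above the cross bar (58 mm).
- knob (a joint): Turn of the red knob in rad, growing clockwise seen from above, from 0 (the top, at the start) to 5.0. It is on a quick-lead screw: knob, stem and foot go down 25 mm a turn (3.98 mm per rad). The screw turns with a steady friction of about 0.25 N m and stays where it is left. Take the knob anew every 1.5 rad or so. In a hand at rest the friction may push either way.
- foot_spot (a point): The point of the phone's top face under the foot when the phone is home (press x = +20 mm, y = 0, 21 mm above the shelf). The foot, a 26 mm rubber disc on a spring of 12 N/mm, is not reported: at knob joint 0 it hangs 3 to 12 mm above this, unknown, so feel for it. From there the turning torque rises by 0.004 N m per N of foot force, 0.19 N m per rad.
- cup: Bystander: white ceramic cup with a green clip-on lid, 82 mm across, 98 mm high; origin: centre of its underside.
- power_bank: Bystander: grey power bank 70 x 140 x 16 mm lying flat; origin: centre of its underside.
- whistle: Bystander: small steel whistle, about 45 mm long, 20 mm high; origin: under its round barrel, on the shelf.
- glue: Bystander: small closed glue bottle, 32 mm across, 85 mm high; origin: centre of its underside.
- driver: Bystander: screwdriver 140 mm long lying flat; origin: on the shelf under its middle.
Things that resemble listed ones, but are neither listed nor needed, are in the scene too. Leave any blue look-alike of the phone alone. Leave any yellow look-alike of the press alone.

How it is judged:
On the way:
1. the phone is fully home against the end stop, before it is clamped (x of phone in the frame of press above 0.0115 m and value of joint knob below 0.5 rad), for 0.2 s.
At the end, for the whole second after the job is handed in: The phone is home within 2.5 mm of the end stop, and the foot alone holds it down with 15 to 45 N, knob and phone at rest (x of phone in the frame of press above 0.0115 m and contact force between foot_c0 and phone between 15 and 45 N and linear speed of phone below 0.01 m/s and not (velocity of joint knob above 0.05 rad/s) and not (velocity of joint knob below -0.05 rad/s)); the robot touches nothing.
It fails at once if the foot squeezes the phone with more than 60 N (contact force between foot_c0 and phone above 60 N).
It fails at once if the robot shoves the phone with more than 40 N (contact force between the fingers and phone above 40 N).
It fails at once if a bystander is moved by more than 15 mm (distance of any of cup, power_bank, whistle, glue, driver from where it was at the start of the episode above 0.015 m).
It also fails if it takes over 72 s, if anything falls off the work surface, if the arm or the gripper's body presses on something with over 40 N, if the wrist force passes 120 N, or if a joint passes its speed limit or range.

### The arm

A 7-joint arm with a two-finger parallel gripper is mounted at the origin on the work surface. World frame = base frame: x ahead of the robot, y to its left, z up, the work surface at z = 0. Lengths are in m, angles in rad, forces in N, time in s.
With the tool pointing down it reaches from about 0.4 to 0.85 m from the base axis. Payload 6.9 kg.
Tool frame: the origin (TCP) lies midway between the tips of the shut fingers; the grasp point (between the pads) lies 19 mm behind it; z points along the fingers, y is the line along which they close (so a half turn about z gives the same grasp; the last joint's range is limited). The gripper opens to 85 mm and grips with 20 to 120 N. Pads are 22 mm wide; open, the fingers measure 114 mm over their backs; the gripper's body (76 mm by 85 mm) begins 54 mm behind the grasp point. The pads swing forward as they close: fully open they stand 13 mm farther back than shut.
Start: joints at [1.389, 0.507, -0.238, 1.5, 0.126, 1.149, -0.155], TCP at [0.177, -0.599, 0.231] pointing down, gripper open.
Joint ranges: [-3.08, 3.08], [-0.24, 2.05], [-1.43, 1.35], [0, 2.5], [-1.52, 4.66], [0.17, 1.96], [-2.89, 2.89]. Speed limits (rad/s): [2.39, 2.39, 3.14, 3.14, 3.14, 3.14, 3.14].

### API

Orientations are given as a 3x3 rotation matrix whose columns are the frame's x, y, z axes.
In Python, from station import * gives the robot as it stands.
- The arm moves only by the shell command python3 -m inch 'ROWS' [OPENING]. ROWS is a JSON object of lists of equal length, an entry for each row: "travel": the shift along the tool's x, y, z each as a share of 0.02 m, from -1 to 1, a list of three; "delta_rot": the turn, a rotation vector about the tool's x, y, z each as a share of 8 degrees, from -1 to 1, a list of three. A call has 1 to 12 rows; each row shifts and turns the commanded pose from where the row before left it, along the tool's axes as they then stand; what a row does not reach is not made up. A row lasts 1/10 s, in which the tool goes at most 50 mm and 8.59 degrees, less where a joint would pass 70% of its speed; a pose out of reach is approached as far as the arm can. A call with a number of a shift or a turn outside -1 to 1 is refused whole. A call with a gripper value outside its range is refused whole. OPENING is the gripper command: -1 is fully open, 1 is shut, values between are in proportion, set as the call begins (- or left out, the last holds). The fingers move at their own pace and stop on an object; the grip force is fixed at half the most. Time passes only in rows, so rows that do not move let the fingers close. It gives the time, the measured TCP pose, the force, the opening and the grip force at its end, in the units of the state.
- sense(): the state, without advancing time (a new reading comes with each control period).
- snapshot(name): name is "side" or "top" or "wrist"; returns the picture (384x512x3 uint8, blue, green, red); there is no depth.
- calibration(name): a dict with "mtx" (3x3 intrinsics, pixels), "rvec" (rotation vector, rad) and "tvec" (3), from world to camera coordinates, as OpenCV has them; the wrist camera has in their place "T_tool_cam" (4x4, takes a point from camera to tool coordinates, whose origin is the TCP and whose axes are the flange's). Camera axes: x right, y down, z forward; pixel columns grow to the right and rows downward; lengths in m; the calibration is good to about 2 mm. The wrist camera is an equidistant fisheye: a pixel r from the principal point sees the ray r / f radians off the axis. A picture is of the moment at which its call begins: read the wrist's pose just before it. calibration takes no time and is no camera call.
- job_done(): hands the job in; it is judged then, once.
The state is a dict: "time": time; "q": joint angles; "joint_velocities": joint speeds; "joint_efforts": joint torques, N m; "eef_pos": TCP position; "tool_rot": TCP orientation; "force": force on the tool from outside, world axes, zero at the start; "moment": the same for the moment, N m; "opening": opening from 0.0 (shut) to 1.0 (fully open); "gripper_force": force on a finger pad.
Only numpy, scipy, OpenCV 4.12 (cv2) and the standard library are available. Lean on these libraries where they do the work, as an engineer would, in place of code of your own. Each camera call takes 0.05 s, during which the arm holds its last target. There are 200 camera calls.

## Working session

There is one attempt and no reset: what is moved stays moved. The work goes in short steps, Python scripts to look and compute and a shell command to move; the robot and the scene stay as the last step left them, time stands still between calls to the robot, and variables do not carry over. Pictures are saved under pics/ and viewed, at most 10 in all, crops included, and the job is handed in when it is done.

```bash
mkdir -p pics
python3 - <<'E'
from station import *
import cv2
s=sense();print(s['time'],s['eef_pos'],s['tool_rot'],s['force'],s['opening'])
for n in ('top','side'):
    cv2.imwrite(f'pics/{n}0.png',cv2.resize(snapshot(n),(800,600),interpolation=cv2.INTER_CUBIC));print(n,calibration(n))
print(calibration('wrist'))
E
```

```text
0.0 [ 0.17657156 -0.59902219  0.23044072] [[ 9.59162319e-01  2.82855755e-01 -5.17459322e-04]
 [ 2.82856227e-01 -9.59160852e-01  1.67780061e-03]
 [-2.17511669e-05 -1.75564971e-03 -9.99998459e-01]] [0.33516114 0.23606441 0.30840615] 0.9983230311686245
top {'mtx': array([[370.83830611,   0.        , 255.13952054],
       [  0.        , 370.83830611, 193.93795995],
       [  0.        ,   0.        ,   1.        ]]), 'rvec': array([ 2.15067375, -2.15242734,  0.1511517 ]), 'tvec': array([-0.00249735,  0.50119756,  1.27546371])}
side {'mtx': array([[346.4195243 ,   0.        , 254.72268752],
       [  0.        , 346.4195243 , 189.37596127],
       [  0.        ,   0.        ,   1.        ]]), 'rvec': array([ 0.36374327, -2.6675933 ,  1.3453496 ]), 'tvec': array([0.50703371, 0.14220347, 0.86494536])}
{'mtx': array([[297.31863964,   0.        , 253.90383597],
       [  0.        , 297.31863964, 189.90923661],
       [  0.        ,   0.        ,   1.        ]]), 'T_tool_cam': array([[-1.57972353e-04, -9.50943903e-01, -3.09363326e-01,
         8.10124467e-02],
       [ 9.99999828e-01, -3.24976583e-04,  4.88300201e-04,
        -1.48614415e-04],
       [-5.64881936e-04, -3.09363196e-01,  9.50943791e-01,
        -1.42121394e-01],
       [ 0.00000000e+00,  0.00000000e+00,  0.00000000e+00,
         1.00000000e+00]])}
```

View pics/top0.png

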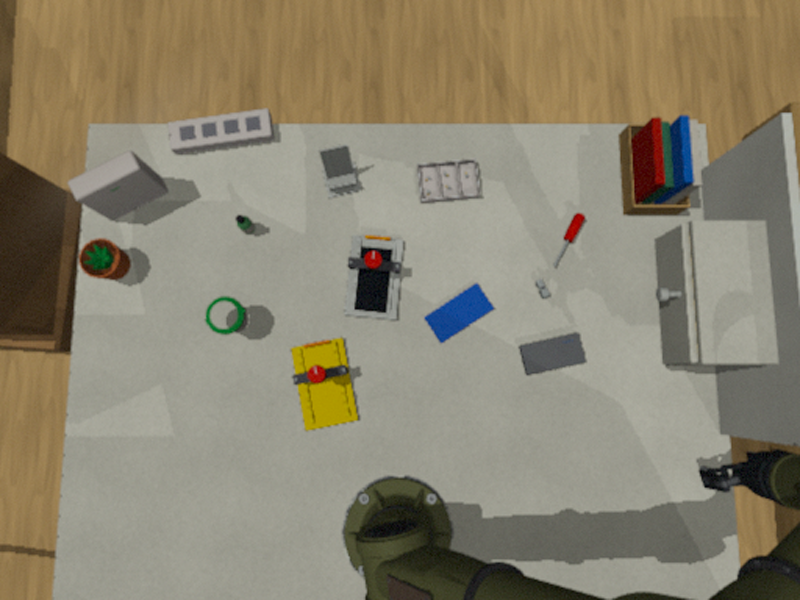

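View pics/side0.png

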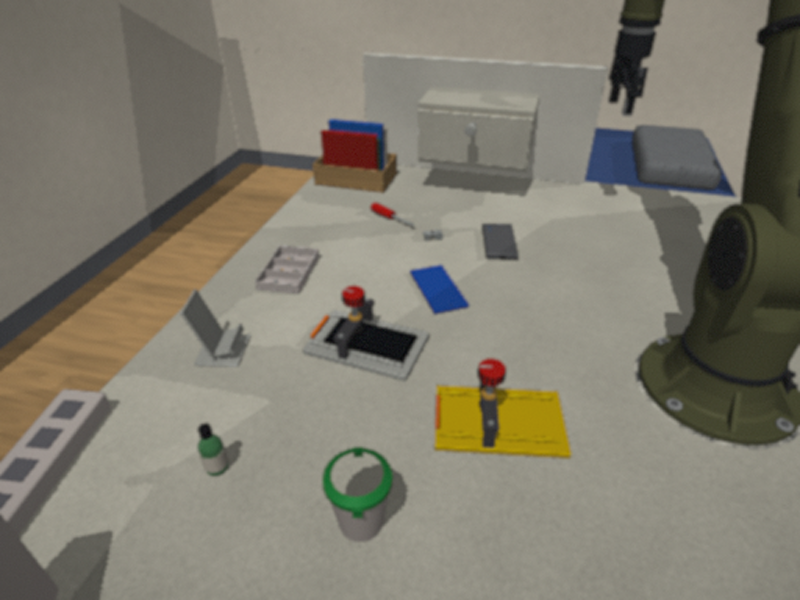

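The top view shows the press at about (375,277), with the orange stop at its upper end and the red knob at (373,260). The yellow decoy is at (325,383) and the blue one at (460,312). I'll enlarge the press.

Run:
```python
from station import *
import cv2
im=snapshot('top')[144:209,214:266]
cv2.imwrite('pics/top1.png',cv2.resize(im,None,fx=9,fy=9,interpolation=cv2.INTER_CUBIC))
```

```text
(no output)
```

View pics/top1.png

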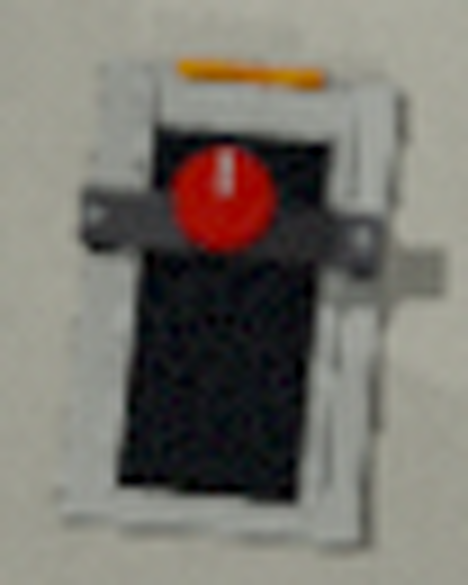

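```bash
cat > h.py <<'E'
from station import *
import numpy as np,cv2
def ray(px,z,c):
    R=cv2.Rodrigues(c['rvec'])[0];o=-R.T@c['tvec']
    d=R.T@np.linalg.inv(c['mtx'])@[px[0],px[1],1]
    return o+d*(z-o[2])/d[2]
E
python3 - <<'E'
from h import *
c=calibration('top')
f=lambda p,z:ray((214+(p[0]+.5)/9-.5,144+(p[1]+.5)/9-.5),z,c)[:2]
P=np.array([f(p,.012) for p in [(105,62),(405,85),(368,547),(62,517)]])
Q=np.array([f(p,.021) for p in [(155,130),(333,142),(296,500),(120,485)]])
for A in(P,Q):
    u=(A[0]+A[1]-A[2]-A[3])/2;v=(A[0]+A[3]-A[1]-A[2])/2
    print(A.mean(0),np.linalg.norm(u),np.linalg.norm(v),np.arctan2(u[1],u[0]),np.arctan2(-v[0],v[1]))
print('knob',f((223,198),.112),'bridge',f((82,215),.058),f((380,250),.058),'stop',f((178,70),.021),f((325,78),.021))
E
```

```text
[0.56635548 0.052866  ] 0.18775025095633463 0.12225162070426172 -0.0810332753888733 -0.0888712725848931
[0.55967629 0.05608216] 0.14500786528268347 0.07083112251238255 -0.09410482757280969 -0.07763957734591297
knob [0.58668506 0.0536363 ] bridge [0.59168235 0.11079434] [ 0.57776497 -0.00514955] stop [0.65907072 0.07596985] [0.65574808 0.01674167]
```

```bash
cat >> h.py <<'E'
C=np.array([.5664,.0535]);YAW=-.085
def st():
    s=sense();c,sn=np.cos(YAW),np.sin(YAW);d=s['eef_pos'][:2]-C;R=np.array([[c,sn],[-sn,c]])
    r=s['tool_rot'];f=np.array(s['force'])
    print('t%.1f'%s['time'],'press xyz mm',np.round(1e3*np.r_[R@d,s['eef_pos'][2]],1),'yaw err',round(np.arctan2(r[1,0],r[0,0])-YAW,4),'tilt',np.round(r[:2,2],3),'F',np.round(np.r_[R@f[:2],f[2]],1),'M',np.round(s['moment'],2),'op',round(s['opening'],3),'q7',round(s['q'][6],2))
E
python3 -m inch '{"travel":[[0,0,0],[0,0,0],[0,0,0],[0.72,-0.95,0],[0.72,-0.95,0],[0.72,-0.95,0],[0.72,-0.95,0],[0.72,-0.95,0],[0.72,-0.95,0],[0.72,-0.95,0]],"delta_rot":[[0,0,0.888],[0,0,0.888],[0,0,0.888],[0,0,0],[0,0,0],[0,0,0],[0,0,0],[0,0,0],[0,0,0],[0,0,0]]}' 1
python3 -c "from h import *;st()"
```

```text
time: 1.15
eef_pos: [0.289, -0.4746, 0.231]
tool_rot: [[0.996, -0.085, -0.0], [-0.085, -0.996, 0.0], [-0.0, -0.0, -1.0]]
force: [-0.1, 0.1, 0.6]
opening: 0.002
gripper_force: 0.0
t1.1 press xyz mm [-231.6 -549.7  231. ] yaw err -0.0001 tilt [-0.  0.] F [-0.1  0.1  0.6] M [-0.02  0.05  0.03] op 0.002 q7 -0.75
```

```bash
python3 -m inch '{"travel":[[0.72,-0.95,0],[0.72,-0.95,0],[0.72,-0.95,0],[0.72,-0.95,0],[0.72,-0.95,0],[0.72,-0.95,0],[0.72,-0.95,0],[0,-1,0],[0,-1,0],[0,-1,0],[0,-1,0],[0,-1,0]],"delta_rot":[[0,0,0],[0,0,0],[0,0,0],[0,0,0],[0,0,0],[0,0,0],[0,0,0],[0,0,0],[0,0,0],[0,0,0],[0,0,0],[0,0,0]]}' >/dev/null
python3 -m inch '{"travel":[[0,-1,0],[0,-1,0],[0,-1,0],[0,-1,0],[0,-1,0],[0,-1,0],[0,-1,0],[0,-1,0],[0,-1,0],[0,-1,0],[0,-1,0],[0,-1,0]],"delta_rot":[[0,0,0],[0,0,0],[0,0,0],[0,0,0],[0,0,0],[0,0,0],[0,0,0],[0,0,0],[0,0,0],[0,0,0],[0,0,0],[0,0,0]]}' >/dev/null
python3 -c "from h import *;st()"
```

```text
t3.5 press xyz mm [-131.3  -76.9  231.2] yaw err -0.0002 tilt [-0.  0.] F [ 0.1  0.8 -0.4] M [-0.    0.03 -0.03] op -0.003 q7 -1.8
```

```bash
python3 -m inch '{"travel":[[0.2,-0.96,0],[0.2,-0.96,0],[0.2,-0.96,0],[0.2,-0.96,0],[0,0,1],[0,0,1],[0,0,1],[0,0,1],[0,0,1],[0,0,0]],"delta_rot":[[0,0,0],[0,0,0],[0,0,0],[0,0,0],[0,0,0],[0,0,0],[0,0,0],[0,0,0],[0,0,0],[0,0,0]]}' >/dev/null
python3 - <<'E'
from h import *
st();im=snapshot('wrist')
cv2.imwrite('pics/w0.png',cv2.resize(im[:,100:420],None,fx=2.0,fy=1.5625,interpolation=cv2.INTER_CUBIC)); cv2.imwrite('pics/w0raw.png',im)
E
```

```text
t4.5 press xyz mm [-116.6   -1.4  129.3] yaw err 0.0001 tilt [-0.005 -0.001] F [-1.  -0.4 -0.6] M [-0.03  0.04 -0.03] op 0.001 q7 -2.09
```

View pics/w0.png

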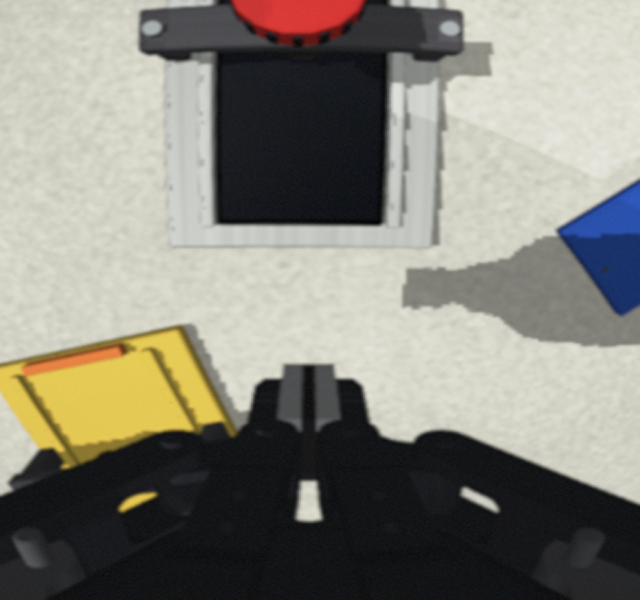

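The wrist view shows the plate's front edge from (170,247) to (437,245), the phone's front edge from (217,223) to (382,223), and the bridge bar between (140,30) and (462,30). I'll convert these.

```bash
cat >> h.py <<'E'
def wpt(px,z,s=None):
    c=calibration('wrist');s=s or sense();m=c['mtx'];a=(px[0]-m[0,2])/m[0,0];b=(px[1]-m[1,2])/m[1,1];t=np.hypot(a,b)
    d=np.array([np.sin(t)*a/t,np.sin(t)*b/t,np.cos(t)]);T=c['T_tool_cam'];R=np.array(s['tool_rot'])
    d=R@T[:3,:3]@d;o=R@T[:3,3]+s['eef_pos'];p=o+d*(z-o[2])/d[2]
    c,sn=np.cos(YAW),np.sin(YAW);return np.round(1e3*np.array([[c,sn],[-sn,c]])@(p[:2]-C),1)
E
python3 - <<'E'
from h import *
for n,p,z in [('plateL',(170,247),.012),('plateR',(437,245),.012),('phL',(217,223),.021),('phR',(382,223),.021),('barL',(140,12),.058),('barL2',(140,52),.058),('barR',(462,12),.058),('barR2',(462,52),.058),('pl side L',(164,80),.012)]:
    print(n,wpt((100+p[0]/2,p[1]/1.5625),z))
E
```

```text
plateL [-89.6  62.2]
plateR [-88.5 -59.1]
phL [-74.5  38.5]
phR [-74.6 -32.3]
barL [34.4 60.5]
barL2 [14.1 60.1]
barR [ 33.8 -56.3]
barR2 [ 13.6 -56. ]
pl side L [ 7.  62.1]
```

```bash
python3 -m inch '{"travel":[[0,0,1],[0,-0.1,1],[0,-0.1,1],[0,0,1],[0,0,1],[0,0,0.68],[0,0,0],[0,0,0]],"delta_rot":[[0,0,0],[0,0,0],[0,0,0],[0,0,0],[0,0,0],[0,0,0],[0,0,0],[0,0,0]]}' >/dev/null
python3 -c "from h import *;st()"
```

```text
t5.4 press xyz mm [-114.4    3.3   18.5] yaw err -0.0002 tilt [0.001 0.   ] F [0.3 0.1 0.4] M [ 0.03  0.01 -0.03] op -0.0 q7 -2.22
```

```bash
python3 -m inch '{"travel":[[0,0,0.13],[0.4,-0.03,0],[0.4,0,0],[0.4,0,0],[0.3,0,0],[0.15,0,0],[0.1,0,0],[0.1,0,0],[0,0,0]],"delta_rot":[[0,0,0],[0,0,0],[0,0,0],[0,0,0],[0,0,0],[0,0,0],[0,0,0],[0,0,0],[0,0,0]]}' >/dev/null
python3 -c "from h import *;st()"
python3 -m inch '{"travel":[[0.1,0,0],[0.1,0,0],[0.1,0,0],[0.1,0,0],[0,0,0]],"delta_rot":[[0,0,0],[0,0,0],[0,0,0],[0,0,0],[0,0,0]]}' >/dev/null
python3 -c "from h import *;st()"
```

```text
t6.3 press xyz mm [-77.9   3.7  15. ] yaw err -0.0002 tilt [0. 0.] F [-0.3 -0.2  0.1] M [-0.06  0.12 -0.02] op 0.002 q7 -2.19
t6.8 press xyz mm [-69.5   3.7  15.1] yaw err -0.0003 tilt [0.001 0.   ] F [-0.2  0.6  0. ] M [-0.    0.01  0.02] op 0.004 q7 -2.18
```

```bash
for i in 1 2; do python3 -m inch '{"travel":[[0.1,0,0],[0.1,0,0]],"delta_rot":[[0,0,0],[0,0,0]]}' >/dev/null
python3 -c "from h import *;st()"; done
python3 - <<'E'
from h import *
im=snapshot('wrist')
cv2.imwrite('pics/w1.png',cv2.resize(im[:,100:420],None,fx=2.0,fy=1.5625,interpolation=cv2.INTER_CUBIC))
E
```

```text
t7.0 press xyz mm [-68.3   3.6  14.9] yaw err 0.0004 tilt [-0.004 -0.001] F [-11.2   2.4   8.4] M [0.5  2.28 0.02] op -0.002 q7 -2.18
t7.2 press xyz mm [-68.2   3.4  14.6] yaw err 0.0014 tilt [-0.011 -0.002] F [-21.3   2.9  17.5] M [ 0.83  4.34 -0.05] op -0.001 q7 -2.18
```

View pics/w1.png

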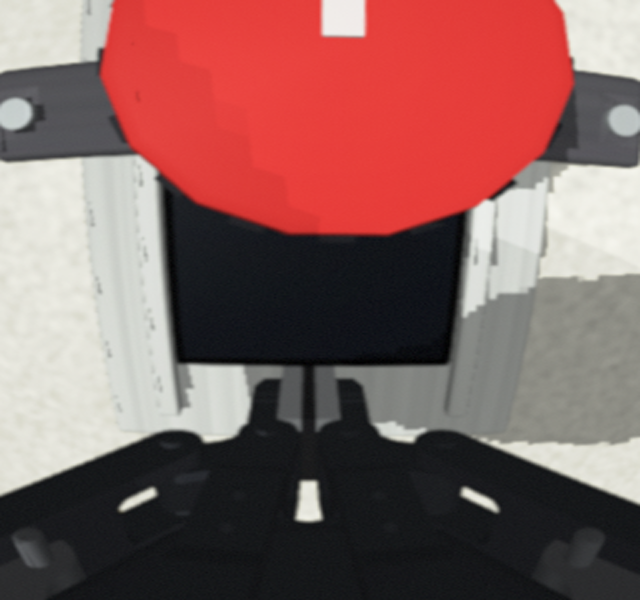

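```bash
python3 - <<'E'
from h import *
f=lambda p:(100+p[0]/2,p[1]/1.5625)
for n,p,z in [('plL',(122,431),.012),('phL',(180,361),.021),('phR',(446,363),.021),('railL',(182,412),.018),('screwL',(15,114),.06),('screwR',(626,120),.06)]: print(n,wpt(f(p),z))
E
python3 -m inch '{"travel":[[-0.2,0,0],[-0.2,0,0],[-0.2,0,0],[-0.2,0,0],[0,0,0]],"delta_rot":[[0,0,0],[0,0,0],[0,0,0],[0,0,0],[0,0,0]]}' >/dev/null
python3 -c "from h import *;st()"
```

```text
plL [-89.4  60.4]
phL [-53.6  36.9]
phR [-54.5 -31.6]
railL [-75.6  39. ]
screwL [23.8 54.3]
screwR [ 23.3 -50.9]
t7.8 press xyz mm [-78.3   3.6  15.2] yaw err -0.0001 tilt [ 0. -0.] F [ 0.7 -0.1 -0.9] M [-0.03 -0.05 -0.03] op 0.002 q7 -2.19
```

Push force built up firmly against the stop. The phone's front edge measures about 35 mm from the plate's front edge, so it is home. Next I rise, open the gripper, move over the knob and turn the wrist back by 90°.

```bash
python3 -m inch '{"travel":[[-0.5,0,-0.5],[0,0,-1],[0,0,-1],[0,0,-1],[0,0,-1],[0,0,-1],[0,0,-1],[0,0,-1],[0,0,-0.5]],"delta_rot":[[0,0,0],[0,0,0],[0,0,0],[0,0,0],[0,0,0],[0,0,0],[0,0,0],[0,0,0],[0,0,0]]}' -1 >/dev/null
python3 -m inch '{"travel":[[1,0,0],[1,0,0],[1,0,0],[1,0,0],[1,0.08,0],[0.6,0,0]],"delta_rot":[[0,0,0],[0,0,0],[0,0,0],[0,0,0],[0,0,0],[0,0,0]]}' >/dev/null
python3 -m inch '{"travel":[[0,0,0],[0,0,0],[0,0,0],[0,0,0],[0,0,0],[0,0,0],[0,0,0],[0,0,0],[0,0,0],[0,0,0],[0,0,0],[0,0,0]],"delta_rot":[[0,0,-1],[0,0,-1],[0,0,-1],[0,0,-1],[0,0,-1],[0,0,-1],[0,0,-1],[0,0,-1],[0,0,-1],[0,0,-1],[0,0,-1],[0,0,-0.25]]}' >/dev/null
python3 - <<'E'
from h import *
st();im=snapshot('wrist')
cv2.imwrite('pics/w2.png',cv2.resize(im[:,100:420],None,fx=2.0,fy=1.5625,interpolation=cv2.INTER_CUBIC))
E
```

```text
t10.4 press xyz mm [ 23.4   1.8 174.7] yaw err 1.5738 tilt [-0.001 -0.   ] F [ 0.1 -0.3 -0.7] M [-0.01 -0.03 -0.02] op 1.003 q7 -0.68
```

View pics/w2.png

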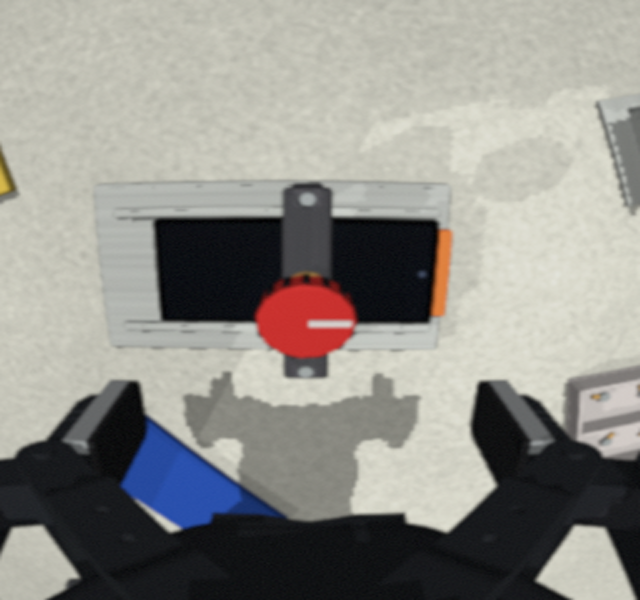

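The phone sits against the orange stop, and the knob's top face is centred at about (306,319).

Run:
```python
from h import *
f=lambda p:(100+p[0]/2,p[1]/1.5625)
for n,p,z in [('knob',(306,320),.112),('s1',(307,199),.06),('s2',(305,372),.06),('phnear',(157,270),.021),('phfar',(434,270),.021)]: print(n,wpt(f(p),z))
```

```text
knob [24.3  3.5]
s1 [24.5 54.9]
s2 [ 23.7 -50.9]
phnear [-54.3   4.2]
phfar [90.8  4.3]
```

```bash
python3 -m inch '{"travel":[[0.04,0.04,1],[0,0,1],[0,0,1],[0,0,1],[0,0,0.73],[0,0,0],[0,0,0]],"delta_rot":[[0,0,0],[0,0,0],[0,0,0],[0,0,0],[0,0,0],[0,0,0],[0,0,0]]}' >/dev/null
python3 -c "from h import *;st()"
python3 -m inch '{"travel":[[0,0,0],[0,0,0],[0,0,0],[0,0,0],[0,0,0],[0,0,0],[0,0,0],[0,0,0]],"delta_rot":[[0,0,0],[0,0,0],[0,0,0],[0,0,0],[0,0,0],[0,0,0],[0,0,0],[0,0,0]]}' 1
python3 -c "from h import *;st()"
```

```text
t11.2 press xyz mm [24.8  3.1 80.8] yaw err 1.5699 tilt [0. 0.] F [ 0.3 -0.   0.6] M [ 0.06 -0.02  0.05] op 0.995 q7 -0.78
time: 12.0
eef_pos: [0.5891, 0.0545, 0.0813]
tool_rot: [[0.085, 0.996, -0.003], [0.996, -0.085, -0.001], [-0.001, -0.003, -1.0]]
force: [-9.2, -0.2, 11.0]
opening: 0.424
gripper_force: 58.9
t12.0 press xyz mm [22.5  2.9 81.3] yaw err 1.5711 tilt [-0.003 -0.001] F [-9.1 -1.  11. ] M [-0.02  1.95 -0.03] op 0.424 q7 -0.77
```

```bash
python3 -m inch '{"travel":[[0,-0.1,-0.03],[0,0,0.014],[0,0,0.014],[0,0,0.014],[0,0,0.014],[0,0,0.014]],"delta_rot":[[0,0,0],[0,0,0.5],[0,0,0.5],[0,0,0.5],[0,0,0.5],[0,0,0.5]]}' >/dev/null
python3 -c "from h import *;st()"
python3 -m inch '{"travel":[[0,0,0.014],[0,0,0.014],[0,0,0.014],[0,0,0.014],[0,0,0.014]],"delta_rot":[[0,0,0.5],[0,0,0.5],[0,0,0.5],[0,0,0.5],[0,0,0.5]]}' >/dev/null
python3 -c "from h import *;st()"
```

```text
t12.6 press xyz mm [22.9  2.8 80.1] yaw err 1.2189 tilt [ 0.001 -0.   ] F [-0.9 -1.1  2.2] M [-0.07  0.15  0.26] op 0.428 q7 -1.06
t13.1 press xyz mm [23.4  2.6 78.7] yaw err 0.8697 tilt [ 0.001 -0.   ] F [ 0.8 -1.1  0.7] M [-0.18 -0.1   0.25] op 0.429 q7 -1.34
```

```bash
for i in 1 2 3; do python3 -m inch '{"travel":[[0,0,0.014],[0,0,0.014],[0,0,0.014]],"delta_rot":[[0,0,0.5],[0,0,0.5],[0,0,0.5]]}' >/dev/null
python3 -c "from h import *;st()"; done
```

```text
t13.4 press xyz mm [23.6  2.4 77.9] yaw err 0.6601 tilt [ 0.002 -0.   ] F [ 1.4 -1.4  0.7] M [-0.29 -0.2   0.22] op 0.429 q7 -1.51
t13.7 press xyz mm [23.8  2.1 77.1] yaw err 0.4505 tilt [ 0.002 -0.001] F [ 1.2 -3.1  0.5] M [-0.44 -0.28  0.26] op 0.425 q7 -1.67
t14.0 press xyz mm [23.9  1.9 76.3] yaw err 0.2409 tilt [ 0.002 -0.001] F [ 2.1 -2.6  1.2] M [-0.62 -0.32  0.26] op 0.427 q7 -1.84
```

```bash
for i in 1 2 3; do python3 -m inch '{"travel":[[0,0,0.014],[0,0,0.014],[0,0,0.014]],"delta_rot":[[0,0,0.5],[0,0,0.5],[0,0,0.5]]}' >/dev/null
python3 -c "from h import *;st()"; done
```

```text
t14.3 press xyz mm [23.9  1.5 75.4] yaw err 0.0312 tilt [ 0.002 -0.001] F [ 1.7 -3.5 -0. ] M [-0.69 -0.31  0.31] op 0.427 q7 -2.0
t14.6 press xyz mm [23.9  1.2 74.6] yaw err -0.1784 tilt [ 0.002 -0.002] F [ 2.3 -4.5  1. ] M [-0.83 -0.33  0.29] op 0.43 q7 -2.16
t14.9 press xyz mm [23.8  0.9 73.7] yaw err -0.388 tilt [ 0.002 -0.002] F [ 2.  -4.8  2. ] M [-0.93 -0.22  0.23] op 0.425 q7 -2.33
```

```bash
python3 -m inch '{"travel":[[0,0,0],[0,0,0],[0,0,0],[0,0,0],[0,0,0],[0,0,0],[0,0,0]],"delta_rot":[[0,0,0],[0,0,0],[0,0,0],[0,0,0],[0,0,0],[0,0,0],[0,0,0]]}' -1 >/dev/null
python3 -c "from h import *;st()"
python3 -m inch '{"travel":[[0,0,0],[0,0,0],[0,0,0],[0,0,0],[0,0,0],[0,0,0],[0,0,0],[0,0,0],[0,0,0],[0,0,0],[0,0,0],[0,0,0]],"delta_rot":[[0,0,-1],[0,0,-1],[0,0,-1],[0,0,-1],[0,0,-1],[0,0,-1],[0,0,-1],[0,0,-1],[0,0,-1],[0,0,-1],[0,0,-1],[0,0,-1]]}' >/dev/null
python3 -m inch '{"travel":[[0,0,0],[0,0,0],[0,0,0]],"delta_rot":[[0,0,-1],[0,0,-1],[0,0,0]]}' >/dev/null
python3 -c "from h import *;st()"
```

```text
t15.6 press xyz mm [22.7  2.9 73.2] yaw err -0.384 tilt [-0.  0.] F [ 0.8 -0.4 -0.7] M [ 0.01 -0.05 -0.01] op 1.002 q7 -2.32
t17.1 press xyz mm [22.7  2.5 73. ] yaw err 1.5721 tilt [-0.  0.] F [ 0.3 -0.1  0.2] M [ 0.04 -0.03 -0.04] op 1.002 q7 -0.79
```

```bash
python3 -m inch '{"travel":[[-0.03,0,-0.02],[0,0,0],[0,0,0],[0,0,0],[0,0,0],[0,0,0],[0,0,0],[0,0,0]],"delta_rot":[[0,0,0],[0,0,0],[0,0,0],[0,0,0],[0,0,0],[0,0,0],[0,0,0],[0,0,0]]}' 1 >/dev/null
python3 -c "from h import *;st()"
for i in 1 2; do python3 -m inch '{"travel":[[0,0,0.014],[0,0,0.014],[0,0,0.014]],"delta_rot":[[0,0,0.5],[0,0,0.5],[0,0,0.5]]}' >/dev/null
python3 -c "from h import *;st()"; done
```

```text
t17.9 press xyz mm [22.5  2.3 74. ] yaw err 1.5702 tilt [-0. -0.] F [-3.7 -0.8  5.6] M [-0.11  0.59 -0.03] op 0.429 q7 -0.79
t18.2 press xyz mm [22.7  2.3 73.2] yaw err 1.3585 tilt [ 0. -0.] F [-1.7 -0.7  3.8] M [-0.17  0.43  0.2 ] op 0.426 q7 -0.96
t18.5 press xyz mm [22.8  2.3 72.4] yaw err 1.149 tilt [ 0.001 -0.   ] F [-2.  -1.2  4.8] M [-0.2   0.39  0.25] op 0.424 q7 -1.13
```

```bash
for i in 1 2 3; do python3 -m inch '{"travel":[[0,0,0.014],[0,0,0.014]],"delta_rot":[[0,0,0.5],[0,0,0.5]]}' >/dev/null
python3 -c "from h import *;st()"; done
```

```text
t18.7 press xyz mm [22.9  2.2 71.9] yaw err 1.0093 tilt [ 0.001 -0.   ] F [-1.3 -1.1  4.9] M [-0.17  0.26  0.23] op 0.428 q7 -1.24
t18.9 press xyz mm [23.1  2.1 71.3] yaw err 0.8697 tilt [ 0.001 -0.   ] F [-1.5 -2.3  5. ] M [-0.27  0.29  0.26] op 0.428 q7 -1.35
t19.1 press xyz mm [23.2  2.  70.8] yaw err 0.73 tilt [ 0.001 -0.001] F [-1.3 -1.4  6. ] M [-0.26  0.3   0.29] op 0.431 q7 -1.46
```

```bash
for i in 1 2 3 4; do python3 -m inch '{"travel":[[0,0,0.014]],"delta_rot":[[0,0,0.5]]}' >/dev/null
python3 -c "from h import *;st()"; done
```

```text
t19.2 press xyz mm [23.2  2.  70.6] yaw err 0.6603 tilt [ 0.001 -0.001] F [-2.2 -0.8  5.3] M [-0.33  0.28  0.3 ] op 0.421 q7 -1.52
t19.3 press xyz mm [23.2  2.  70.3] yaw err 0.5904 tilt [ 0.001 -0.001] F [-0.7 -1.8  6. ] M [-0.35  0.27  0.26] op 0.422 q7 -1.57
t19.4 press xyz mm [23.3  1.9 70.1] yaw err 0.5206 tilt [ 0.001 -0.001] F [-0.2 -2.4  6. ] M [-0.39  0.27  0.33] op 0.427 q7 -1.63
t19.5 press xyz mm [23.3  1.8 69.8] yaw err 0.4507 tilt [ 0.001 -0.001] F [-1.5 -1.   6. ] M [-0.46  0.24  0.39] op 0.428 q7 -1.68
```

```bash
for i in 1 2 3 4; do python3 -m inch '{"travel":[[0,0,0.007]],"delta_rot":[[0,0,0.25]]}' >/dev/null
python3 -c "from h import *;st()"; done
```

```text
t19.6 press xyz mm [23.3  1.8 69.7] yaw err 0.4161 tilt [ 0.001 -0.001] F [-0.8 -1.9  6.2] M [-0.44  0.27  0.33] op 0.432 q7 -1.71
t19.7 press xyz mm [23.3  1.8 69.6] yaw err 0.3823 tilt [ 0.001 -0.001] F [-1.8 -2.7  6.4] M [-0.45  0.32  0.33] op 0.429 q7 -1.73
t19.8 press xyz mm [23.3  1.7 69.5] yaw err 0.3474 tilt [ 0.001 -0.001] F [-1.2 -2.   7.2] M [-0.47  0.25  0.36] op 0.428 q7 -1.76
t19.9 press xyz mm [23.3  1.7 69.3] yaw err 0.3126 tilt [ 0.001 -0.001] F [-1.  -2.2  6.7] M [-0.45  0.27  0.34] op 0.428 q7 -1.79
```

```bash
for i in 1 2 3; do python3 -m inch '{"travel":[[0,0,0.007]],"delta_rot":[[0,0,0.25]]}' >/dev/null
python3 -c "from h import *;st()"; done
```

```text
t20.0 press xyz mm [23.4  1.7 69.2] yaw err 0.2776 tilt [ 0.002 -0.001] F [-0.7 -2.2  6.7] M [-0.46  0.32  0.33] op 0.426 q7 -1.82
t20.1 press xyz mm [23.4  1.6 69.1] yaw err 0.2427 tilt [ 0.001 -0.001] F [-0.7 -3.3  5.3] M [-0.47  0.32  0.33] op 0.426 q7 -1.84
t20.2 press xyz mm [23.4  1.6 69. ] yaw err 0.2078 tilt [ 0.002 -0.001] F [-1.5 -2.5  6.5] M [-0.45  0.25  0.35] op 0.428 q7 -1.87
```

```bash
cat > fit.py <<'E'
import numpy as np
from scipy.optimize import least_squares
# knob estimate = turned total; stroke 1: 1.5711-yaw ; stroke 2: 1.959+1.5702-yaw
a=[(1.2189,.26),(.8697,.25),(.6601,.22),(.4505,.26),(.2409,.26),(.0312,.31),(-.1784,.29),(-.388,.23)]
b=[(1.149,.25),(1.0093,.23),(.8697,.26),(.73,.29),(.6603,.30),(.5904,.26),(.5206,.33),(.4507,.39),(.4161,.33),(.3823,.33),(.3474,.36),(.3126,.34),(.2776,.33),(.2427,.33),(.2078,.35)]
import sys
b+=eval(sys.argv[1]) if len(sys.argv)>1 else []
x=np.array([1.5711-y for y,_ in a]+[3.529-y for y,_ in b]);m=np.array([v for _,v in a+b])
for base in (None,.25):
    g=lambda p:(p[0] if base is None else base)+.19*np.clip(x-p[1],0,None)-m
    best=min((least_squares(g,[.25,t]) for t in np.arange(2,3.2,.1)),key=lambda r:r.cost)
    print(base,best.x,'F now',(x[-1]-best.x[1])*47.7,'rms',np.sqrt(2*best.cost/len(x)))
E
python3 fit.py
```

```text
None [0.25636364 2.72200379] F now 28.581659323424653 rms 0.026600174005202454
0.25 [0.25       2.68851096] F now 30.179267159776682 rms 0.026961766374624923
```

```bash
python3 -m inch '{"travel":[[0,0,0],[0,0,0],[0,0,0],[0,0,0],[0,0,0],[0,0,0],[0,0,0]],"delta_rot":[[0,0,0],[0,0,0],[0,0,0],[0,0,0],[0,0,0],[0,0,0],[0,0,0]]}' -1 >/dev/null
python3 -c "from h import *;st()"
python3 -m inch '{"travel":[[0,0,-0.5],[0,0,-1],[0,0,-1],[0,0,-1],[0,0,-1],[0,0,-1],[0,0,0],[0,0,0]],"delta_rot":[[0,0,0],[0,0,0],[0,0,0],[0,0,0],[0,0,0],[0,0,0],[0,0,0],[0,0,0]]}' >/dev/null
python3 - <<'E'
from h import *
st();im=snapshot('wrist')
cv2.imwrite('pics/w3.png',cv2.resize(im[:,100:420],None,fx=2.0,fy=1.5625,interpolation=cv2.INTER_CUBIC))
E
```

```text
t20.9 press xyz mm [22.7  2.2 68.2] yaw err 0.2093 tilt [-0.  0.] F [ 0.2  0.7 -0.7] M [ 0.05 -0.07  0.03] op 1.0 q7 -1.87
t21.7 press xyz mm [ 22.9   2.2 178.8] yaw err 0.2091 tilt [0.001 0.   ] F [ 0.1 -0.1 -0.3] M [ 0.04 -0.01  0.02] op 0.996 q7 -1.8
```

View pics/w3.png

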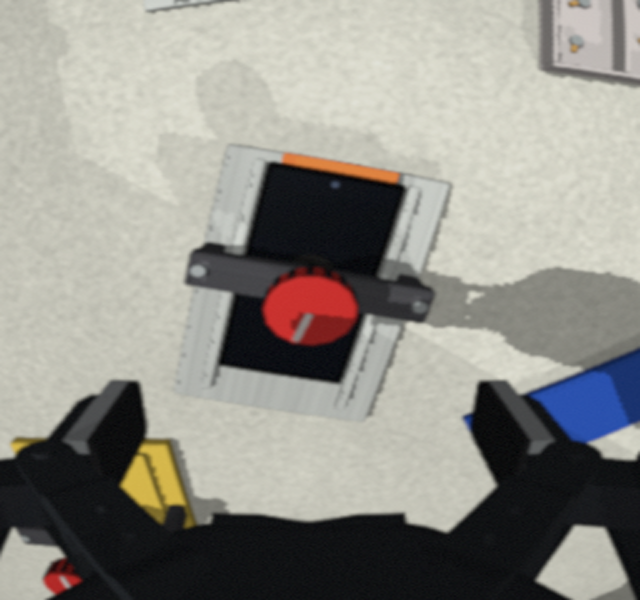

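The phone is still tight against the stop, and the knob's mark runs from its centre (310,311) to (298,338). I'll check the total turn from it.

Run:
```python
from h import *
f=lambda p:(100+p[0]/2,p[1]/1.5625)
a=wpt(f((297,341)),.099)-wpt(f((310,314)),.099)
b=wpt(f((310,314)),.099);print(a,b,'cw turn',2*np.pi-np.arctan2(a[1],a[0])%(2*np.pi))
```

```text
[-15.7   2.1] [22.4  1.4] cw turn 3.2745613740141204
```

```bash
python3 -c "
from station import *
print(job_done())"
```

```text
the job is handed in; nothing more can be done
None
```

I pushed the phone home against the orange stop, screwed the knob down about 3.3 rad to an estimated 30 N (worked out from turning torque, not read directly), let go, and handed the job in at about 22 s; no verdict was returned.

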